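Kit the tape tray, leave the empty cores

TASK

Make up the tray for this order: move the three full rolls of tape and the small carton from the cutting mat into the blue tray, each standing upright and flat inside the cardboard frame made to its size (large, medium and small roll in the large, medium and small square frame, carton in the oblong one). Set them down rather than dropping them, and leave the two empty cores standing where they are on the mat.

Things in the scene. Friction and masses are not known exactly. Their poses are not given: they have to be found in the camera images.
- roll_large_mid (a point): the large full roll of tape, kraft coloured, standing on end on the dark cutting mat: outer diameter 64 mm, height 60 mm, thick-walled with a narrow 25 mm bore. Loose. The point is its centre, half-way up (30 mm above its underside); z is the roll's axis, up.
- roll_medium_mid (a point): the medium full roll of tape, kraft coloured, standing on end on the dark cutting mat: outer diameter 50 mm, height 60 mm, thick-walled with a narrow 25 mm bore. Loose. The point is its centre, half-way up (30 mm above its underside); z is the roll's axis, up.
- roll_small_mid (a point): the small full roll of tape, kraft coloured, standing on end on the dark cutting mat: outer diameter 38 mm, height 60 mm, thick-walled with a narrow 25 mm bore. Loose. The point is its centre, half-way up (30 mm above its underside); z is the roll's axis, up.
- carton_mid (a point): the small closed kraft carton, standing on the mat: 60 mm (its x) by 36 mm (its y) by 60 mm high (its z). Loose. The point is its centre, 30 mm above its underside.
- core_large_mid (a point): an empty cardboard core, of the same colour, outer diameter (64 mm) and height (60 mm) as the large roll, but a thin-walled tube with a wide 54 mm bore. Loose, standing on the mat; not wanted. The point is its centre, 30 mm above its underside; z is its axis, up.
- core_medium_mid (a point): an empty cardboard core, of the same colour, outer diameter (50 mm) and height (60 mm) as the medium roll, but a thin-walled tube with a wide 40 mm bore. Loose, standing on the mat; not wanted. The point is its centre, 30 mm above its underside; z is its axis, up.
- nest_large_floor (a point): the large square cardboard frame, 84 by 84 mm inside, its wall 4 mm thick and 7 mm high above its floor, in the shallow blue tray (216 mm square, fixed to the bench, rim 14 mm above the bench; it lies either left or right of the robot and somewhat turned, the mat on the other side; the four frames, their centres about 106 mm apart in a square, change places). The point is the centre of the frame's floor, 6.5 mm above the bench; z up, x and y along its sides.
- nest_medium_floor (a point): the medium square cardboard frame, 70 by 70 mm inside, its wall 4 mm thick and 7 mm high above its floor, in the shallow blue tray (216 mm square, fixed to the bench, rim 14 mm above the bench; it lies either left or right of the robot and somewhat turned, the mat on the other side; the four frames, their centres about 106 mm apart in a square, change places). The point is the centre of the frame's floor, 6.5 mm above the bench; z up, x and y along its sides.
- nest_small_floor (a point): the small square cardboard frame, 58 by 58 mm inside, its wall 4 mm thick and 7 mm high above its floor, in the shallow blue tray (216 mm square, fixed to the bench, rim 14 mm above the bench; it lies either left or right of the robot and somewhat turned, the mat on the other side; the four frames, their centres about 106 mm apart in a square, change places). The point is the centre of the frame's floor, 6.5 mm above the bench; z up, x and y along its sides.
- nest_carton_floor (a point): the oblong cardboard frame, 80 mm (its x) by 56 mm (its y) inside, its wall 4 mm thick and 7 mm high above its floor, in the shallow blue tray (216 mm square, fixed to the bench, rim 14 mm above the bench; it lies either left or right of the robot and somewhat turned, the mat on the other side; the four frames, their centres about 106 mm apart in a square, change places). The point is the centre of the frame's floor, 6.5 mm above the bench; z up.
There are look-alikes about, which are no part of the job. What is shaped like the part that bears roll_large_mid but green, orange or pink is not meant.

How it is judged:
At the end, for the whole second after the job is handed in: Each roll and the carton stands in its own frame: centre within 15 mm of the frame's centre seen from above, centre 26 to 34 mm above the frame's floor (resting on it), upright within 0.08 rad and still (below 0.02 m/s); both empty cores within 25 mm of where they began and upright within 0.1 rad (horizontal distance between roll_large_mid and nest_large_floor below 0.015 m and z of roll_large_mid in the frame of nest_large_floor between 0.026 and 0.034 m and angle between each of roll_large_mid, roll_medium_mid, roll_small_mid, carton_mid's own z axis and vertical below 0.08 rad and linear speed of each of roll_large, roll_medium, roll_small, carton below 0.02 m/s and horizontal distance between roll_medium_mid and nest_medium_floor below 0.015 m and z of roll_medium_mid in the frame of nest_medium_floor between 0.026 and 0.034 m and horizontal distance between roll_small_mid and nest_small_floor below 0.015 m and z of roll_small_mid in the frame of nest_small_floor between 0.026 and 0.034 m and horizontal distance between carton_mid and nest_carton_floor below 0.015 m and z of carton_mid in the frame of nest_carton_floor between 0.026 and 0.034 m and distance of each of core_large_mid, core_medium_mid from where it was at the start of the episode below 0.025 m and angle between each of core_large_mid, core_medium_mid's own z axis and vertical below 0.1 rad); the robot touches nothing.
It fails at once if an empty core is moved more than 25 mm (distance of any of core_large_mid, core_medium_mid from where it was at the start of the episode above 0.025 m).
It fails at once if a roll or the carton is dropped or thrown: faster than 0.7 m/s while the fingers do not hold it (a fall of 25 mm) ((contact force between the fingers and roll_large below 0.05 N and linear speed of roll_large above 0.7 m/s) or (contact force between the fingers and roll_medium below 0.05 N and linear speed of roll_medium above 0.7 m/s) or (contact force between the fingers and roll_small below 0.05 N and linear speed of roll_small above 0.7 m/s) or (contact force between the fingers and carton below 0.05 N and linear speed of carton above 0.7 m/s)).
It also fails if it takes over 109 s, if anything falls off the work surface, if the arm or the gripper's body presses on something with over 40 N, if the wrist force passes 120 N, or if a joint passes its speed limit or range.

ROBOT

A 6-joint arm with a two-finger parallel gripper is mounted at the origin on the work surface. World frame = base frame: x ahead of the robot, y to its left, z up, the work surface at z = 0. Lengths are in m, angles in rad, forces in N, time in s.
With the tool pointing down it reaches from about 0.35 to 0.975 m from the base axis. Payload 4.9 kg.
Tool frame: the origin (TCP) lies on the front face of the gripper's body, between the roots of the fingers; the fingertips stand ctrl.tip_extent ahead of it and the grasp point (between the pads) lies 54 mm ahead of it (ctrl.tip_extent is the distance from the TCP to the fingertips, in m); z points along the fingers, y is the line along which they close (so a half turn about z gives the same grasp; the last joint's range is limited). The gripper opens to 85 mm and grips with 20 to 120 N. Pads are 22 mm wide; open, the fingers measure 114 mm over their backs; the gripper's body (76 mm by 85 mm) begins 54 mm behind the grasp point. The pads swing forward as they close: fully open they stand 13 mm farther back than shut.
Start: joints at [-0.119, 0.053, 1.613, -0, 1.476, -0.119], TCP at [0.625, 0, 0.304] pointing down, gripper open.
Joint ranges: [-3.01, 3.01], [-1.01, 2.22], [0.06, 2.58], [-1.02, 4.17], [0.09, 2.62], [-3.14, 3.14]. Speed limits (rad/s): [2.57, 2.57, 3.14, 3.14, 3.14, 3.14].

INTERFACE

Orientations are given as a rotation vector (axis times angle).
In Python, from station import ctrl gives the robot as it stands.
- The arm moves only by the tool apply_moves, never from a script. Its argument "rows" is one flat list of numbers, 6 for each row, row after row: the shift along the tool's x, y, z normalised to -1 to 1, where 1 is 0.6 m, then the turn, a rotation vector about the tool's x, y, z normalised to -1 to 1, where 1 is 90 degrees. A call has 1 to 20 rows; each row is the pose to reach, as a shift and turn from the pose commanded when the call began, along the tool's axes at that moment; what a row does not reach only later rows make up. A row lasts 1/10 s, in which the tool goes at most 50 mm and 8.59 degrees, less where a joint would pass 70% of its speed; a pose out of reach is approached as far as the arm can. A call with a number of a shift or a turn outside -1 to 1 is refused whole. A call with a gripper value outside its range is refused whole. "grip" is the opening, from 0 (shut) to 1 (fully open), set as the call begins (left out, the last holds). The fingers move at their own pace and stop on an object; "grip_force" is the grip in N (left out, the last holds). Time passes only in rows, so rows that repeat a pose let the fingers close. It gives the time, the measured TCP pose, the force, the opening and the grip force at its end, in the units of the state.
- ctrl.get_obs(): the state, without advancing time (a new reading comes with each control period).
- ctrl.get_image(name): name is "scene" or "side" or "wrist"; returns (picture, depth): 384x512x3 uint8, blue, green, red; 384x512 float32, m along the optical axis (not along the pixel's ray), 0 where there is no reading.
- ctrl.camera_model(name): a dict with "mtx" (3x3 intrinsics, pixels), "R" (3x3) and "t" (3): a world point X has camera coordinates R X + t; the wrist camera has in their place "tool_from_camera" (4x4, takes a point from camera to tool coordinates, whose origin is the TCP and whose axes are the flange's). Camera axes: x right, y down, z forward; pixel columns grow to the right and rows downward; lengths in m; the calibration is good to about 2 mm. A picture is of the moment at which its call begins: read the wrist's pose just before it. camera_model takes no time and is no camera call.
- ctrl.finish_job(): hands the job in; it is judged then, once.
The state is a dict: "t": time; "q": joint angles; "dq": joint speeds; "effort": joint torques, N m; "tool_pos": TCP position; "tool_rot": TCP orientation; "contact_force": force on the tool from outside, world axes, zero at the start; "wrist_torque": the same for the moment, N m; "opening": finger opening in m; "grip_force": force on a finger pad.
Only numpy, scipy, OpenCV 4.12 (cv2) and the standard library are available. Lean on these libraries where they do the work, as an engineer would, in place of code of your own. Each camera call takes 0.05 s, during which the arm holds its last target. There are 200 camera calls.

## Working session

There is one attempt and no reset: what is moved stays moved. The work goes in short steps, Python scripts to look and compute and a tool call to move; the robot and the scene stay as the last step left them, time stands still between calls to the robot, and variables do not carry over. Pictures are saved under pics/ and viewed, at most 14 in all, crops included, and the job is handed in when it is done.

Besides the shell and the picture viewer there is one more tool, called after "Request:" by a JSON object that holds its "api" and its "payload", one argument or row to a line. apply_moves: Moves the arm, as the interface text tells. Its arguments: {"type":"object","properties":{"rows":{"type":"array","items":{"type":"number"}},"grip":{"type":"number"},"grip_force":{"type":"number"}},"required":["rows"]}

```bash
mkdir -p pics; ls; python3 - <<'E'
from station import ctrl
import cv2,numpy as np
o=ctrl.get_obs();print(o['t'],o['tool_pos'],o['tool_rot'],o['opening'],ctrl.tip_extent)
for n in("scene","side","wrist"):
    p,d=ctrl.get_image(n);np.savez(f'pics/{n}0.npz',p=p,d=d)
    cv2.imwrite(f'pics/{n}0.png',p)
    m=ctrl.camera_model(n);print(n,{k:np.round(v,3).tolist() for k,v in m.items()})
a=np.hstack([cv2.imread('pics/scene0.png'),cv2.imread('pics/side0.png')])
cv2.imwrite('pics/both0.png',cv2.resize(a,(800,300)))
E
```

```text
pics
0.0 [6.24522375e-01 3.84067283e-05 3.02626495e-01] [-2.22027890e+00 -2.22024746e+00  2.04322979e-03] 0.08529239025666813 0.0726
scene {'mtx': [[478.903, 0.0, 245.703], [0.0, 478.903, 191.774], [0.0, 0.0, 1.0]], 'R': [[-0.549, 0.836, 0.001], [0.69, 0.454, -0.564], [-0.472, -0.309, -0.826]], 't': [0.308, -0.412, 1.709]}
side {'mtx': [[468.812, 0.0, 250.94], [0.0, 468.812, 189.038], [0.0, 0.0, 1.0]], 'R': [[0.933, -0.361, 0.017], [-0.207, -0.571, -0.794], [0.296, 0.737, -0.607]], 't': [-0.548, 0.203, 1.26]}
wrist {'mtx': [[289.877, 0.0, 256.056], [0.0, 289.877, 194.512], [0.0, 0.0, 1.0]], 'tool_from_camera': [[-0.0, -0.961, -0.277, 0.071], [1.0, -0.0, 0.001, -0.001], [-0.001, -0.277, 0.961, -0.069], [0.0, 0.0, 0.0, 1.0]]}
```

View pics/scene0.png

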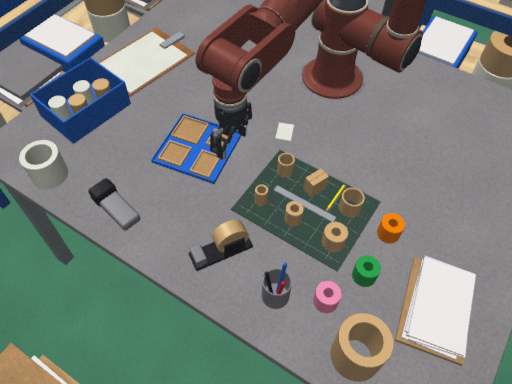

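View pics/side0.png

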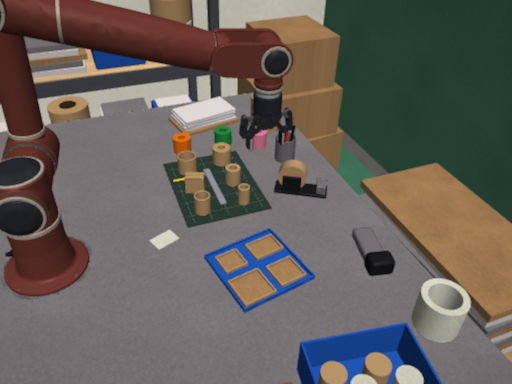

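The scene view shows the tray at about (197,147). On the mat are a small roll (261,195), a medium core (286,163), the carton (316,182), a medium roll (294,212), a large core (351,202) and the large roll (335,236). Next I measure them from masked depth points.

```bash
cat > h.py <<'E'
import numpy as np,cv2
from scipy.spatial.transform import Rotation as Ro
from station import ctrl
def cloud(n,d,tp=None,tr=None):
    m=ctrl.camera_model(n);v,u=np.mgrid[:384,:512]
    c=np.stack([(u-m['mtx'][0,2])/m['mtx'][0,0]*d,(v-m['mtx'][1,2])/m['mtx'][1,1]*d,d],-1) if True else 0
    if n!='wrist': return (c-m['t'])@m['R']
    T=m['tool_from_camera'];c=c@T[:3,:3].T+T[:3,3]
    return c@Ro.from_rotvec(tr).as_matrix().T+tp
def kraft(p):
    h=cv2.cvtColor(p,cv2.COLOR_BGR2HSV)
    return (h[...,0]>8)&(h[...,0]<25)&(h[...,1]>70)&(h[...,2]>70)
def topmap(W,mask,x0,x1,y0,y1,s=0.001):
    im=np.zeros((int((x1-x0)/s),int((y1-y0)/s)),np.uint8)
    P=W[mask];P=P[(P[:,0]>x0)&(P[:,0]<x1-s)&(P[:,1]>y0)&(P[:,1]<y1-s)]
    im[((P[:,0]-x0)/s).astype(int),((P[:,1]-y0)/s).astype(int)]=255
    return cv2.morphologyEx(im,cv2.MORPH_CLOSE,np.ones((5,5)))
def blobs(im,x0,y0,s=0.001,amin=150):
    for c in cv2.findContours(im,cv2.RETR_EXTERNAL,cv2.CHAIN_APPROX_NONE)[0]:
        (a,b),(w,h),t=cv2.minAreaRect(c);(e,f),r=cv2.minEnclosingCircle(c)
        if cv2.contourArea(c)>amin:
            # image row = x, col = y ; angle of side w measured from +y toward +x
            M=np.zeros_like(im);cv2.drawContours(M,[c],-1,255,-1)
            print('rect xy',round(x0+b*s,4),round(y0+a*s,4),'wh',round(w*s,3),round(h*s,3),'ang',round(t,1),'circ',round(x0+f*s,4),round(y0+e*s,4),'r',round(r*s,4),'fill',round((im[M>0]>0).mean(),2))
E
python3 - <<'E'
from h import *
for n in('scene','side'):
    z=np.load(f'pics/{n}0.npz');W=cloud(n,z['d']);k=kraft(z['p'])&(z['d']>0)
    print(n,'tops');blobs(topmap(W,k&(abs(W[...,2]-.06)<.006),.25,.95,-.5,.5,.002),.25,-.5,.002,60)
    print(n,'floors');blobs(topmap(W,k&(abs(W[...,2]-.0075)<.006),.25,.95,-.5,.5,.002),.25,-.5,.002,150)
E
```

```text
scene tops
rect xy 0.5898 0.0718 wh 0.038 0.036 ang 23.2 circ 0.5872 0.0726 r 0.021 fill 0.57
rect xy 0.592 0.181 wh 0.049 0.047 ang 45.0 circ 0.592 0.18 r 0.0263 fill 0.76
rect xy 0.596 0.31 wh 0.062 0.062 ang 45.0 circ 0.5957 0.3105 r 0.0331 fill 0.87
rect xy 0.4842 0.4268 wh 0.063 0.063 ang 40.6 circ 0.4845 0.4247 r 0.0342 fill 0.87
rect xy 0.4685 0.2986 wh 0.064 0.062 ang 20.0 circ 0.469 0.299 r 0.0336 fill 0.28
rect xy 0.463 0.181 wh 0.039 0.061 ang 21.8 circ 0.4642 0.1821 r 0.034 fill 1.0
rect xy 0.4565 0.0745 wh 0.049 0.051 ang 45.0 circ 0.455 0.074 r 0.0277 fill 0.42
scene floors
rect xy 0.5909 -0.2479 wh 0.08 0.079 ang 79.5 circ 0.5897 -0.2468 r 0.0513 fill 1.0
rect xy 0.5705 -0.1442 wh 0.091 0.063 ang 80.8 circ 0.57 -0.145 r 0.0516 fill 1.0
rect xy 0.4833 -0.269 wh 0.098 0.094 ang 79.7 circ 0.4866 -0.2668 r 0.0635 fill 1.0
side tops
rect xy 0.5867 0.0674 wh 0.036 0.034 ang 23.2 circ 0.587 0.067 r 0.022 fill 1.0
rect xy 0.5888 0.1784 wh 0.052 0.046 ang 18.4 circ 0.587 0.179 r 0.0283 fill 0.75
rect xy 0.591 0.308 wh 0.064 0.062 ang 0.0 circ 0.5911 0.3089 r 0.0347 fill 0.83
rect xy 0.4788 0.4242 wh 0.064 0.064 ang 52.1 circ 0.4768 0.4256 r 0.0348 fill 0.78
rect xy 0.4691 0.296 wh 0.071 0.057 ang 21.3 circ 0.4647 0.2976 r 0.0359 fill 1.0
rect xy 0.4523 0.07 wh 0.051 0.047 ang 36.9 circ 0.4538 0.07 r 0.0267 fill 1.0
rect xy 0.4583 0.1785 wh 0.045 0.063 ang 29.7 circ 0.458 0.178 r 0.0344 fill 1.0
side floors
rect xy 0.5896 -0.2494 wh 0.084 0.082 ang 79.4 circ 0.5862 -0.2492 r 0.0541 fill 1.0
rect xy 0.5713 -0.1459 wh 0.094 0.066 ang 80.3 circ 0.568 -0.147 r 0.0531 fill 1.0
rect xy 0.4854 -0.2689 wh 0.098 0.096 ang 79.0 circ 0.482 -0.269 r 0.0641 fill 1.0
rect xy 0.466 -0.1648 wh 0.071 0.068 ang 79.4 circ 0.464 -0.166 r 0.046 fill 1.0
```

The heights, diameters and frame sizes agree with what was given, and both cameras agree to about 3 mm. I'll refine this with the wrist camera over the mat.

Request:
{"api": "apply_moves", "payload": {
  "rows": [0.333,-0.157,-0.083,0,0,0,0.333,-0.157,-0.083,0,0,0,0.333,-0.157,-0.083,0,0,0,0.333,-0.157,-0.083,0,0,0,0.333,-0.157,-0.083,0,0,0,0.333,-0.157,-0.083,0,0,0,0.333,-0.157,-0.083,0,0,0,0.333,-0.157,-0.083,0,0,0]
}}

```text
t: 0.95
tool_pos: [0.531, 0.1989, 0.3529]
tool_rot: [-2.222, -2.22, 0.002]
contact_force: [-0.3, -0.1, 0.2]
opening: 0.0854
grip_force: 0.0
```

```bash
cat > look.py <<'E'
from h import *
import sys
o=ctrl.get_obs();p,d=ctrl.get_image('wrist');cv2.imwrite(f'pics/{sys.argv[1]}.png',p)
W=cloud('wrist',d,o['tool_pos'],o['tool_rot']);k=kraft(p)&(d>0)
print(o['t'],o['tool_pos'],o['tool_rot'])
x,y=o['tool_pos'][:2];B=(x-.35,x+.35,y-.3,y+.3)
print('tops');blobs(topmap(W,k&(abs(W[...,2]-.062)<.006),*B),B[0],B[2])
print('floors');blobs(topmap(W,k&(abs(W[...,2]-.008)<.006),*B),B[0],B[2],amin=1500)
h=W[...,2][(d>0)&(abs(W[...,0]-.53)<.05)&(abs(W[...,1]-.2)<.1)];print('z low',np.median(h[h<.03]) if len(h) else '')
E
python3 look.py w1; python3 - <<'E'
from h import *
z=np.load('pics/wrist0.npz');W=cloud('wrist',z['d'],np.array([.6245,0,.3026]),np.array([-2.22028,-2.22025,.002]))
k=kraft(z['p'])&(abs(W[...,2]-.008)<.006)&(z['d']>0);blobs(topmap(W,k,.3,.9,-.35,.35),.3,-.35,amin=1500)
E
```

```text
0.95 [0.53102381 0.19891338 0.35289274] [-2.22247502e+00 -2.21998693e+00  1.93246432e-03]
tops
rect xy 0.5878 0.0722 wh 0.035 0.037 ang 45.0 circ 0.5871 0.0711 r 0.0193 fill 0.54
rect xy 0.5895 0.1809 wh 0.049 0.049 ang 45.0 circ 0.5897 0.1812 r 0.0249 fill 0.75
rect xy 0.5935 0.3109 wh 0.063 0.062 ang 90.0 circ 0.5933 0.3108 r 0.032 fill 0.85
rect xy 0.4665 0.2989 wh 0.063 0.062 ang 90.0 circ 0.4665 0.2987 r 0.0323 fill 0.3
rect xy 0.454 0.0754 wh 0.048 0.047 ang 90.0 circ 0.4546 0.0739 r 0.0255 fill 0.34
rect xy 0.4612 0.1814 wh 0.037 0.06 ang 21.2 circ 0.4614 0.1817 r 0.034 fill 1.0
floors
z low 0.002726904725389112
rect xy 0.5845 -0.2335 wh 0.073 0.051 ang 80.8 circ 0.585 -0.2334 r 0.0428 fill 0.96
rect xy 0.5683 -0.1432 wh 0.085 0.063 ang 79.7 circ 0.5684 -0.1419 r 0.0513 fill 1.0
rect xy 0.5057 -0.2443 wh 0.044 0.057 ang 76.0 circ 0.5034 -0.2422 r 0.0318 fill 0.97
```

View pics/w1.png

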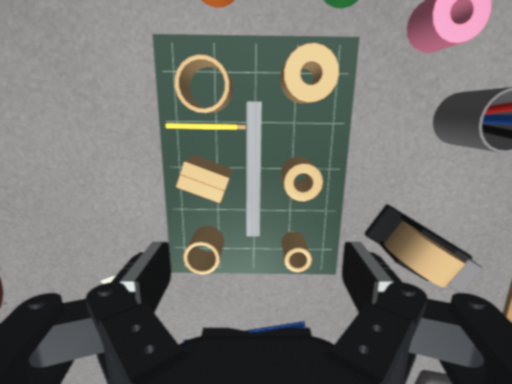

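The right-hand column (x≈0.59) holds the full rolls at (311,72), (303,180) and (297,252). The carton is at (204,181) and the cores are at (202,83) and (204,250), which agrees with the fixed cameras. Large roll first.

Request:
{"api": "apply_moves", "payload": {
  "rows": [0.187,0.104,0.25,0,0,0,0.187,0.104,0.25,0,0,0,0.187,0.104,0.25,0,0,0,0.187,0.104,0.25,0,0,0,0.187,0.104,0.25,0,0,0,0.187,0.104,0.3,0,0,0,0.187,0.104,0.34,0,0,0,0.187,0.104,0.38,0,0,0,0.187,0.104,0.41,0,0,0,0.187,0.104,0.43,0,0,0,0.187,0.104,0.443,0,0,0,0.187,0.104,0.443,0,0,0,0.187,0.104,0.443,0,0,0],
  "grip": 1
}}

```text
t: 2.3
tool_pos: [0.5938, 0.3121, 0.0889]
tool_rot: [2.221, 2.221, 0.002]
contact_force: [-0.1, 0.1, -0.1]
opening: 0.0852
grip_force: 0.0
```

Request:
{"api": "apply_moves", "payload": {
  "rows": [0,0,0,0,0,0,0,0,0,0,0,0,0,0,0,0,0,0,0,0,0,0,0,0,0,0,0,0,0,0,0,0,0,0,0,0,0,0,0,0,0,0],
  "grip": 0,
  "grip_force": 50
}}

```text
t: 3.0
tool_pos: [0.5942, 0.3125, 0.0897]
tool_rot: [2.221, 2.221, 0.004]
contact_force: [1.2, 0.3, 5.1]
opening: 0.0626
grip_force: 55.0
```

Request:
{"api": "apply_moves", "payload": {
  "rows": [0,0,-0.05,0,0,0,0,0,-0.12,0,0,0,0,0,-0.2,0,0,0,-0.05,-0.01,-0.2,0,0,0,-0.12,-0.023,-0.2,0,0,0,-0.2,-0.037,-0.2,0,0,0,-0.28,-0.052,-0.2,0,0,0,-0.36,-0.067,-0.2,0,0,0,-0.44,-0.082,-0.2,0,0,0,-0.52,-0.097,-0.2,0,0,0,-0.6,-0.112,-0.2,0,0,0,-0.68,-0.127,-0.2,0,0,0,-0.76,-0.142,-0.2,0,0,0,-0.83,-0.155,-0.2,0,0,0,-0.89,-0.166,-0.2,0,0,0,-0.93,-0.174,-0.2,0,0,0,-0.955,-0.178,-0.2,0,0,0,-0.967,-0.18,-0.2,0,0,0,-0.967,-0.18,-0.2,0,0,0,-0.967,-0.18,-0.2,0,0,0]
}}

```text
t: 5.0
tool_pos: [0.4853, -0.2672, 0.2076]
tool_rot: [-2.22, -2.222, -0.001]
contact_force: [0.5, 0.0, -0.7]
opening: 0.0625
grip_force: 55.1
```

```bash
python3 look.py w2; python3 - <<'E'
from h import *
o=ctrl.get_obs();print(o['opening'],o['grip_force'],np.round(o['contact_force'],1))
E
```

```text
5.0 [ 0.48534922 -0.2672399   0.20763276] [-2.21984170e+00 -2.22197654e+00 -5.41895537e-04]
tops
floors
rect xy 0.5871 -0.2485 wh 0.078 0.078 ang 79.4 circ 0.5868 -0.2484 r 0.0537 fill 1.0
rect xy 0.5679 -0.1444 wh 0.088 0.064 ang 79.7 circ 0.5673 -0.1447 r 0.053 fill 1.0
rect xy 0.4818 -0.2607 wh 0.091 0.078 ang 80.0 circ 0.4819 -0.2617 r 0.0585 fill 1.0
rect xy 0.4638 -0.164 wh 0.065 0.066 ang 79.8 circ 0.4638 -0.1637 r 0.0445 fill 1.0
z low 
0.06262272817082228 55.12307709082961 [-0.2 -0.  -1.4]
```

View pics/w2.png

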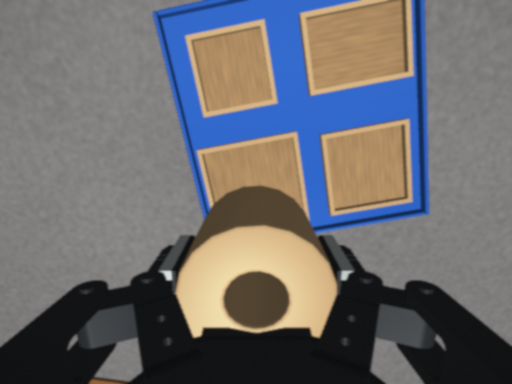

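The roll hangs upright in the grip at (257,290). The large frame lies below it and the other three frames are in clear view. I lower it now.

Request:
{"api": "apply_moves", "payload": {
  "rows": [-0.001,-0.002,0.04,0,0,0,-0.001,-0.002,0.08,0,0,0,-0.001,-0.002,0.12,0,0,0,-0.001,-0.002,0.145,0,0,0,-0.001,-0.002,0.16,0,0,0,-0.001,-0.002,0.172,0,0,0,-0.001,-0.002,0.18,0,0,0,-0.001,-0.002,0.186,0,0,0,-0.001,-0.002,0.19,0,0,0,-0.001,-0.002,0.192,0,0,0,-0.001,-0.002,0.193,0,0,0,-0.001,-0.002,0.193,0,0,0,-0.001,-0.002,0.193,0,0,0]
}}

```text
t: 6.35
tool_pos: [0.4843, -0.2691, 0.0932]
tool_rot: [2.221, 2.221, -0.0]
contact_force: [-3.2, 2.1, 6.1]
opening: 0.0629
grip_force: 55.5
```

Request:
{"api": "apply_moves", "payload": {
  "rows": [0,0,0,0,0,0,0,0,0,0,0,0,0,0,0,0,0,0,0,0,0,0,0,0,0,0,0,0,0,0,0,0,0,0,0,0],
  "grip": 1
}}

```text
t: 6.95
tool_pos: [0.484, -0.2688, 0.092]
tool_rot: [-2.221, -2.221, 0.0]
contact_force: [0.6, 1.2, -0.0]
opening: 0.0849
grip_force: 0.0
```

Request:
{"api": "apply_moves", "payload": {
  "rows": [0,0,-0.03,0,0,0,0,0,-0.08,0,0,0,0,0,-0.15,0,0,0,0,0,-0.23,0,0,0,0,0,-0.26,0,0,0,0,0,-0.26,0,0,0,0,0,-0.26,0,0,0]
}}

```text
t: 7.65
tool_pos: [0.4838, -0.2686, 0.2475]
tool_rot: [-2.221, -2.221, 0.0]
contact_force: [-0.1, 0.4, -1.0]
opening: 0.0854
grip_force: 0.0
```

```bash
python3 look.py w3
```

```text
7.65 [ 0.4837701  -0.26863237  0.24751768] [-2.22115848e+00 -2.22112480e+00  1.02948603e-04]
tops
rect xy 0.4833 -0.2696 wh 0.062 0.063 ang 0.0 circ 0.4835 -0.27 r 0.0323 fill 0.85
floors
rect xy 0.5871 -0.2486 wh 0.078 0.077 ang 79.7 circ 0.5873 -0.2491 r 0.0539 fill 1.0
rect xy 0.5678 -0.1445 wh 0.088 0.063 ang 79.7 circ 0.5678 -0.1446 r 0.053 fill 1.0
rect xy 0.4831 -0.268 wh 0.09 0.091 ang 79.5 circ 0.4834 -0.2679 r 0.0623 fill 1.0
rect xy 0.4638 -0.1639 wh 0.065 0.065 ang 79.2 circ 0.4638 -0.1641 r 0.0449 fill 1.0
z low
```

View pics/w3.png

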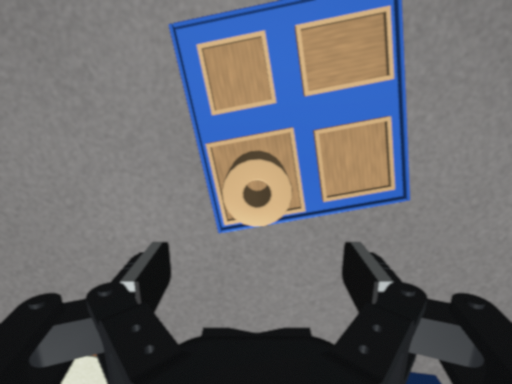

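The large roll stands centred in its frame, 2 mm off, at (257,190). Medium roll next.

Request:
{"api": "apply_moves", "payload": {
  "rows": [0.08,0.019,0,0,0,0,0.16,0.038,0,0,0,0,0.24,0.057,0,0,0,0,0.32,0.076,0,0,0,0,0.4,0.095,0,0,0,0,0.48,0.113,0,0,0,0,0.56,0.132,0,0,0,0,0.64,0.151,0,0,0,0,0.71,0.168,0,0,0,0,0.749,0.177,0.02,0,0,0,0.749,0.177,0.06,0,0,0,0.749,0.177,0.12,0,0,0,0.749,0.177,0.17,0,0,0,0.749,0.177,0.21,0,0,0,0.749,0.177,0.24,0,0,0,0.749,0.177,0.26,0,0,0,0.749,0.177,0.267,0,0,0,0.749,0.177,0.267,0,0,0,0.749,0.177,0.267,0,0,0],
  "grip": 1
}}

```text
t: 9.6
tool_pos: [0.5907, 0.1807, 0.0887]
tool_rot: [2.221, 2.221, 0.002]
contact_force: [0.6, 0.3, 0.2]
opening: 0.0853
grip_force: 0.0
```

Request:
{"api": "apply_moves", "payload": {
  "rows": [0,0,0,0,0,0,0,0,0,0,0,0,0,0,0,0,0,0,0,0,0,0,0,0,0,0,0,0,0,0,0,0,0,0,0,0,0,0,0,0,0,0,0,0,0,0,0,0],
  "grip": 0,
  "grip_force": 50
}}

```text
t: 10.4
tool_pos: [0.591, 0.1808, 0.0892]
tool_rot: [2.221, 2.221, 0.002]
contact_force: [0.0, -0.6, 6.1]
opening: 0.0487
grip_force: 52.0
```

Request:
{"api": "apply_moves", "payload": {
  "rows": [0,0,-0.05,0,0,0,0,0,-0.12,0,0,0,0,0,-0.2,0,0,0,-0.05,0,-0.2,0,0,0,-0.12,-0.001,-0.2,0,0,0,-0.2,-0.001,-0.2,0,0,0,-0.28,-0.002,-0.2,0,0,0,-0.36,-0.002,-0.2,0,0,0,-0.44,-0.003,-0.2,0,0,0,-0.52,-0.004,-0.2,0,0,0,-0.59,-0.004,-0.2,0,0,0,-0.65,-0.005,-0.2,0,0,0,-0.69,-0.005,-0.2,0,0,0,-0.71,-0.005,-0.2,0,0,0,-0.716,-0.005,-0.2,0,0,0,-0.716,-0.005,-0.2,0,0,0,-0.716,-0.005,-0.2,0,0,0]
}}

```text
t: 12.1
tool_pos: [0.5872, -0.2477, 0.2076]
tool_rot: [-2.219, -2.222, -0.0]
contact_force: [-0.1, 0.3, -1.0]
opening: 0.0488
grip_force: 51.9
```

Request:
{"api": "apply_moves", "payload": {
  "rows": [0,0,0.04,0,0,0,0,0,0.08,0,0,0,0,0,0.12,0,0,0,0,0,0.145,0,0,0,0,0,0.16,0,0,0,0,0,0.172,0,0,0,0,0,0.18,0,0,0,0,0,0.186,0,0,0,0,0,0.19,0,0,0,0,0,0.192,0,0,0,0,0,0.193,0,0,0,0,0,0.193,0,0,0,0,0,0.193,0,0,0]
}}

```text
t: 13.4
tool_pos: [0.5874, -0.2492, 0.0927]
tool_rot: [2.221, 2.221, 0.0]
contact_force: [-1.3, 0.0, 2.0]
opening: 0.0488
grip_force: 52.1
```

Request:
{"api": "apply_moves", "payload": {
  "rows": [0,0,0,0,0,0,0,0,0,0,0,0,0,0,0,0,0,0,0,0,0,0,0,0,0,0,0,0,0,0,0,0,0,0,0,0],
  "grip": 1
}}

```text
t: 14.0
tool_pos: [0.5872, -0.249, 0.092]
tool_rot: [-2.221, -2.221, -0.0]
contact_force: [-0.1, 1.3, 0.3]
opening: 0.0854
grip_force: 0.0
```

Request:
{"api": "apply_moves", "payload": {
  "rows": [0,0,-0.03,0,0,0,0,0,-0.08,0,0,0,0,0,-0.15,0,0,0,0,0,-0.23,0,0,0,0,0,-0.26,0,0,0,0,0,-0.26,0,0,0]
}}

```text
t: 14.6
tool_pos: [0.589, -0.25, 0.2545]
tool_rot: [2.215, 2.215, 0.004]
contact_force: [-0.1, -0.0, -0.5]
opening: 0.0854
grip_force: 0.0
```

```bash
python3 look.py w4
```

```text
14.6 [ 0.58902501 -0.24997594  0.25445182] [2.21458832 2.2147523  0.00414917]
tops
rect xy 0.5865 -0.248 wh 0.049 0.048 ang 90.0 circ 0.5866 -0.2486 r 0.025 fill 0.76
rect xy 0.4834 -0.2693 wh 0.064 0.062 ang 68.2 circ 0.4837 -0.2697 r 0.0321 fill 0.85
floors
rect xy 0.5872 -0.2487 wh 0.077 0.077 ang 79.7 circ 0.5871 -0.2484 r 0.0527 fill 1.0
rect xy 0.5681 -0.1446 wh 0.087 0.063 ang 79.7 circ 0.5681 -0.1446 r 0.052 fill 1.0
rect xy 0.4835 -0.2676 wh 0.093 0.091 ang 79.5 circ 0.4835 -0.267 r 0.0631 fill 1.0
rect xy 0.4644 -0.1636 wh 0.067 0.065 ang 79.2 circ 0.4642 -0.1637 r 0.0449 fill 1.0
z low
```

The medium roll is centred. Small roll next.

Request:
{"api": "apply_moves", "payload": {
  "rows": [0.08,0,0,0,0,0,0.16,0,0,0,0,0,0.24,0,0,0,0,0,0.32,0,0,0,0,0,0.4,0,0,0,0,0,0.47,0,0,0,0,0,0.515,0,0,0,0,0,0.533,0,0.02,0,0,0,0.533,0,0.06,0,0,0,0.533,0,0.12,0,0,0,0.533,0,0.17,0,0,0,0.533,0,0.21,0,0,0,0.533,0,0.24,0,0,0,0.533,0,0.26,0,0,0,0.533,0,0.267,0,0,0,0.533,0,0.267,0,0,0,0.533,0,0.267,0,0,0],
  "grip": 1
}}

```text
t: 16.35
tool_pos: [0.5878, 0.0706, 0.0887]
tool_rot: [2.221, 2.221, 0.001]
contact_force: [-0.0, 0.4, 0.4]
opening: 0.0855
grip_force: 0.0
```

Request:
{"api": "apply_moves", "payload": {
  "rows": [0,0,0,0,0,0,0,0,0,0,0,0,0,0,0,0,0,0,0,0,0,0,0,0,0,0,0,0,0,0,0,0,0,0,0,0,0,0,0,0,0,0,0,0,0,0,0,0,0,0,0,0,0,0],
  "grip": 0,
  "grip_force": 50
}}

```text
t: 17.25
tool_pos: [0.5878, 0.0709, 0.0888]
tool_rot: [2.221, 2.221, 0.002]
contact_force: [-0.6, -0.4, 5.8]
opening: 0.0376
grip_force: 50.4
```

Request:
{"api": "apply_moves", "payload": {
  "rows": [0,0,-0.05,0,0,0,0,0,-0.12,0,0,0,0,0,-0.2,0,0,0,-0.05,-0.026,-0.2,0,0,0,-0.11,-0.058,-0.2,0,0,0,-0.18,-0.094,-0.2,0,0,0,-0.25,-0.131,-0.2,0,0,0,-0.32,-0.168,-0.2,0,0,0,-0.365,-0.191,-0.2,0,0,0,-0.385,-0.202,-0.2,0,0,0,-0.391,-0.205,-0.2,0,0,0,-0.391,-0.205,-0.2,0,0,0,-0.391,-0.205,-0.2,0,0,0]
}}

```text
t: 18.55
tool_pos: [0.4646, -0.1629, 0.2077]
tool_rot: [-2.22, -2.223, -0.0]
contact_force: [0.6, -0.2, -0.5]
opening: 0.0373
grip_force: 50.2
```

Request:
{"api": "apply_moves", "payload": {
  "rows": [0,0,0.04,0,0,0,0,0,0.08,0,0,0,0,0,0.12,0,0,0,0,0,0.145,0,0,0,0,0,0.16,0,0,0,0,0,0.172,0,0,0,0,0,0.18,0,0,0,0,0,0.186,0,0,0,0,0,0.19,0,0,0,0,0,0.192,0,0,0,0,0,0.193,0,0,0,0,0,0.193,0,0,0,0,0,0.193,0,0,0]
}}

```text
t: 19.85
tool_pos: [0.4643, -0.1639, 0.0923]
tool_rot: [2.221, 2.221, 0.0]
contact_force: [-1.0, -0.5, -0.3]
opening: 0.0375
grip_force: 50.3
```

Request:
{"api": "apply_moves", "payload": {
  "rows": [0,0,0.001,0,0,0,0,0,0.001,0,0,0]
}}

```text
t: 20.05
tool_pos: [0.4644, -0.164, 0.0923]
tool_rot: [-2.221, -2.221, 0.0]
contact_force: [-2.3, 1.2, 4.7]
opening: 0.0374
grip_force: 50.7
```

Request:
{"api": "apply_moves", "payload": {
  "rows": [0,0,0,0,0,0,0,0,0,0,0,0,0,0,0,0,0,0,0,0,0,0,0,0,0,0,0,0,0,0,0,0,0,0,0,0],
  "grip": 1
}}

```text
t: 20.65
tool_pos: [0.4642, -0.1638, 0.0915]
tool_rot: [-2.221, -2.221, 0.0]
contact_force: [0.2, -0.1, -0.5]
opening: 0.0854
grip_force: 0.0
```

Request:
{"api": "apply_moves", "payload": {
  "rows": [0,0,-0.03,0,0,0,0,0,-0.08,0,0,0,0,0,-0.15,0,0,0,0,0,-0.23,0,0,0,0,0,-0.261,0,0,0,0,0,-0.261,0,0,0,0,0,-0.261,0,0,0]
}}

```text
t: 21.35
tool_pos: [0.464, -0.1637, 0.2477]
tool_rot: [-2.221, -2.221, 0.0]
contact_force: [-1.0, 0.3, -0.8]
opening: 0.0856
grip_force: 0.0
```

```bash
python3 look.py w5
```

```text
21.35 [ 0.4639986  -0.16372552  0.24769156] [-2.22137410e+00 -2.22126120e+00  5.99801934e-05]
tops
rect xy 0.5974 -0.2355 wh 0.015 0.045 ang 43.1 circ 0.5925 -0.2407 r 0.0223 fill 1.0
rect xy 0.4842 -0.269 wh 0.062 0.063 ang 51.3 circ 0.4833 -0.2696 r 0.0323 fill 0.85
rect xy 0.4635 -0.1622 wh 0.037 0.035 ang 90.0 circ 0.4636 -0.1632 r 0.0192 fill 0.58
floors
rect xy 0.5869 -0.2477 wh 0.078 0.077 ang 79.2 circ 0.586 -0.2475 r 0.0529 fill 1.0
rect xy 0.5677 -0.1445 wh 0.088 0.063 ang 79.4 circ 0.5675 -0.1437 r 0.0533 fill 1.0
rect xy 0.4832 -0.2675 wh 0.089 0.093 ang 79.9 circ 0.4835 -0.2672 r 0.0631 fill 1.0
rect xy 0.4636 -0.1635 wh 0.064 0.065 ang 79.4 circ 0.4635 -0.1632 r 0.0445 fill 1.0
z low
```

The small roll is placed. Carton next, with the tool turned so the fingers close across its short side.

Request:
{"api": "apply_moves", "payload": {
  "rows": [0.07,0,0,0,0,-0.08,0.14,-0.001,0,0,0,-0.16,0.21,-0.001,0,0,0,-0.24,0.28,-0.002,0,0,0,-0.32,0.35,-0.003,0,0,0,-0.4,0.42,-0.003,0,0,0,-0.48,0.49,-0.004,0,0,0,-0.56,0.54,-0.005,0,0,0,-0.64,0.57,-0.005,0,0,0,-0.71,0.576,-0.005,0,0,0,-0.75,0.576,-0.005,0,0,0,-0.764,0.576,-0.005,0,0,0,-0.764,0.576,-0.005,0,0,0,-0.764],
  "grip": 1
}}

```text
t: 22.7
tool_pos: [0.4609, 0.1813, 0.2471]
tool_rot: [-0.581, -3.086, 0.001]
contact_force: [-0.2, 1.0, -0.1]
opening: 0.0855
grip_force: 0.0
```

```bash
python3 look.py w6; python3 - <<'E'
from h import *
o=ctrl.get_obs();R=Ro.from_rotvec(o['tool_rot']).as_matrix();print('ydir',np.degrees(np.arctan2(R[1,1],R[0,1])),'xdir',np.degrees(np.arctan2(R[1,0],R[0,0])))
E
```

```text
22.7 [0.46086106 0.18126038 0.24705572] [-5.81229999e-01 -3.08570371e+00  1.24651382e-03]
tops
rect xy 0.4774 0.4027 wh 0.014 0.052 ang 8.0 circ 0.4784 0.4093 r 0.0258 fill 1.0
rect xy 0.4656 0.2995 wh 0.064 0.063 ang 45.0 circ 0.4658 0.2994 r 0.0323 fill 0.31
rect xy 0.4515 0.075 wh 0.049 0.046 ang 2.4 circ 0.4537 0.0748 r 0.0254 fill 1.0
rect xy 0.4603 0.1818 wh 0.036 0.061 ang 20.6 circ 0.4599 0.1818 r 0.0338 fill 1.0
floors
z low 0.0026837657397253967
ydir 68.66358121836423 xdir 158.66354419451605
```

View pics/w6.png

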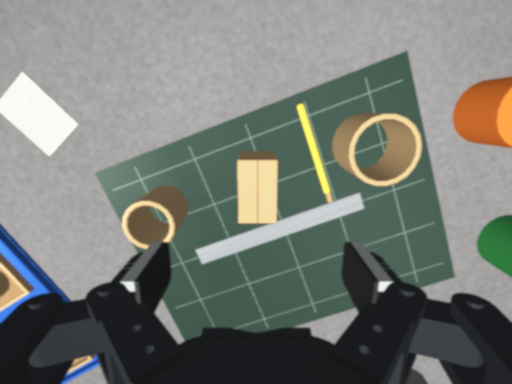

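The carton sits squarely between the finger lines at (257,188), and both cores stand clear at (150,218) and (383,150). Descend and grip.

Request:
{"api": "apply_moves", "payload": {
  "rows": [0,0,0.04,0,0,0,0,0,0.1,0,0,0,0,0,0.16,0,0,0,0,0,0.21,0,0,0,0,0,0.24,0,0,0,0,0,0.257,0,0,0,0,0,0.265,0,0,0,0,0,0.265,0,0,0,0,0,0.265,0,0,0]
}}

```text
t: 23.65
tool_pos: [0.4621, 0.1819, 0.0903]
tool_rot: [0.579, 3.086, 0.001]
contact_force: [-0.3, -0.5, -0.6]
opening: 0.0855
grip_force: 0.0
```

Request:
{"api": "apply_moves", "payload": {
  "rows": [0,0,0,0,0,0,0,0,0,0,0,0,0,0,0,0,0,0,0,0,0,0,0,0,0,0,0,0,0,0,0,0,0,0,0,0,0,0,0,0,0,0,0,0,0,0,0,0,0,0,0,0,0,0],
  "grip": 0,
  "grip_force": 50
}}

```text
t: 24.55
tool_pos: [0.4616, 0.1819, 0.0896]
tool_rot: [0.579, 3.087, 0.001]
contact_force: [0.6, -0.1, 5.2]
opening: 0.0352
grip_force: 51.0
```

Request:
{"api": "apply_moves", "payload": {
  "rows": [0,0,-0.05,0,0,0,0,0,-0.12,0,0,0,0,0,-0.19,0,0,0,0,0,-0.2,0,0,0,0,0,-0.2,0,0,0]
}}

```text
t: 25.05
tool_pos: [0.4616, 0.1819, 0.21]
tool_rot: [0.579, 3.086, 0.001]
contact_force: [-0.1, -0.8, -0.6]
opening: 0.0357
grip_force: 50.5
```

```bash
python3 - <<'E'
from h import *
o=ctrl.get_obs();R=Ro.from_rotvec(o['tool_rot']).as_matrix();print(o['q'])
d=np.array([.568,-.1445,o['tool_pos'][2]])-o['tool_pos'];print(R.T@d/.6,np.degrees(np.arctan2(R[1,1],R[0,1])))
E
```

```text
[ 2.25272116e-01 -1.85524775e-01  2.00027758e+00 -1.31819443e-05
  1.32462363e+00 -9.74801376e-01]
[-3.62426012e-01 -4.42764537e-01  1.21208560e-04] 68.75939449388038
```

Request:
{"api": "apply_moves", "payload": {
  "rows": [-0.03,-0.037,0,0,0,-0.04,-0.08,-0.097,0,0,0,-0.08,-0.13,-0.158,0,0,0,-0.13,-0.18,-0.219,0,0,0,-0.18,-0.23,-0.28,0,0,0,-0.23,-0.28,-0.341,0,0,0,-0.28,-0.32,-0.39,0,0,0,-0.31,-0.347,-0.423,0,0,0,-0.335,-0.358,-0.438,0,0,0,-0.348,-0.362,-0.443,0,0,0,-0.351,-0.362,-0.443,0,0,0,-0.351,-0.362,-0.443,0,0,0,-0.351,-0.362,-0.443,0,0,0,-0.351]
}}

```text
t: 26.35
tool_pos: [0.567, -0.1436, 0.2085]
tool_rot: [0.285, -3.128, -0.001]
contact_force: [0.5, -0.1, -0.7]
opening: 0.0352
grip_force: 50.5
```

Request:
{"api": "apply_moves", "payload": {
  "rows": [0,0,0.04,0,0,0,0,0,0.08,0,0,0,0,0,0.12,0,0,0,0,0,0.145,0,0,0,0,0,0.16,0,0,0,0,0,0.172,0,0,0,0,0,0.18,0,0,0,0,0,0.186,0,0,0,0,0,0.19,0,0,0,0,0,0.192,0,0,0,0,0,0.193,0,0,0,0,0,0.193,0,0,0,0,0,0.193,0,0,0]
}}

```text
t: 27.65
tool_pos: [0.5675, -0.1447, 0.0936]
tool_rot: [-0.283, 3.128, -0.0]
contact_force: [-0.5, 0.2, -0.1]
opening: 0.0353
grip_force: 50.5
```

Request:
{"api": "apply_moves", "payload": {
  "rows": [0,0,0.001,0,0,0,0,0,0.002,0,0,0,0,0,0.002,0,0,0]
}}

```text
t: 27.95
tool_pos: [0.5676, -0.1447, 0.0932]
tool_rot: [-0.284, 3.129, -0.0]
contact_force: [-2.6, 1.3, 5.7]
opening: 0.0354
grip_force: 51.3
```

Request:
{"api": "apply_moves", "payload": {
  "rows": [0,0,0,0,0,0,0,0,0,0,0,0,0,0,0,0,0,0,0,0,0,0,0,0,0,0,0,0,0,0,0,0,0,0,0,0],
  "grip": 1
}}

```text
t: 28.55
tool_pos: [0.5673, -0.1446, 0.092]
tool_rot: [0.283, -3.129, 0.0]
contact_force: [0.2, 0.3, 0.3]
opening: 0.0852
grip_force: 0.0
```

Request:
{"api": "apply_moves", "payload": {
  "rows": [0,0,-0.03,0,0,0,0,0,-0.08,0,0,0,0,0,-0.15,0,0,0,0,0,-0.23,0,0,0,0,0,-0.31,0,0,0,0,0,-0.36,0,0,0,0,0,-0.36,0,0,0,0,0,-0.36,0,0,0]
}}

```text
t: 29.35
tool_pos: [0.5675, -0.1447, 0.3088]
tool_rot: [-0.283, 3.127, -0.001]
contact_force: [-1.1, 0.2, -0.6]
opening: 0.0855
grip_force: 0.0
```

```bash
python3 look.py w7; python3 - <<'E'
from h import *
for n in('scene','side'):
    p,d=ctrl.get_image(n);W=cloud(n,d);k=kraft(p)&(d>0);cv2.imwrite(f'pics/{n}9.png',p)
    print(n);blobs(topmap(W,k&(abs(W[...,2]-.064)<.006),.25,.95,-.5,.5,.002),.25,-.5,.002,60)
E
```

```text
29.35 [ 0.56750442 -0.14470295  0.3088402 ] [-2.83188472e-01  3.12733298e+00 -1.19101454e-03]
tops
rect xy 0.5855 -0.2477 wh 0.048 0.048 ang 90.0 circ 0.5858 -0.248 r 0.0252 fill 0.75
rect xy 0.5657 -0.1448 wh 0.059 0.037 ang 78.9 circ 0.5652 -0.1447 r 0.0335 fill 1.0
rect xy 0.483 -0.2697 wh 0.063 0.063 ang 84.3 circ 0.4831 -0.2697 r 0.0323 fill 0.85
rect xy 0.463 -0.1632 wh 0.037 0.037 ang 90.0 circ 0.4632 -0.1633 r 0.0191 fill 0.6
rect xy 0.4536 0.0734 wh 0.05 0.049 ang 7.1 circ 0.4533 0.0736 r 0.0259 fill 0.39
floors
rect xy 0.5869 -0.2484 wh 0.075 0.077 ang 79.7 circ 0.5865 -0.2482 r 0.0528 fill 1.0
rect xy 0.5677 -0.1447 wh 0.087 0.062 ang 79.2 circ 0.5675 -0.1442 r 0.0513 fill 1.0
rect xy 0.4829 -0.2678 wh 0.09 0.091 ang 79.8 circ 0.4829 -0.2676 r 0.0621 fill 1.0
rect xy 0.4638 -0.1641 wh 0.063 0.064 ang 79.8 circ 0.4635 -0.1642 r 0.0442 fill 0.69
z low 0.002011041005044567
scene
rect xy 0.5885 -0.2474 wh 0.052 0.046 ang 83.7 circ 0.5882 -0.251 r 0.0277 fill 0.76
rect xy 0.5686 -0.1439 wh 0.064 0.037 ang 77.0 circ 0.5688 -0.1409 r 0.0332 fill 1.0
rect xy 0.4844 0.4267 wh 0.064 0.06 ang 80.5 circ 0.484 0.4275 r 0.0329 fill 0.81
rect xy 0.4859 -0.2692 wh 0.062 0.06 ang 24.0 circ 0.4854 -0.2667 r 0.0338 fill 0.87
rect xy 0.466 -0.163 wh 0.036 0.034 ang 90.0 circ 0.4645 -0.1644 r 0.02 fill 1.0
rect xy 0.4688 0.2992 wh 0.062 0.062 ang 56.3 circ 0.4683 0.2987 r 0.0324 fill 1.0
rect xy 0.455 0.073 wh 0.048 0.048 ang 56.3 circ 0.456 0.074 r 0.0261 fill 0.39
side
rect xy 0.5876 -0.2518 wh 0.052 0.046 ang 26.6 circ 0.5843 -0.2493 r 0.0274 fill 0.76
rect xy 0.5664 -0.1469 wh 0.063 0.041 ang 80.0 circ 0.5664 -0.1468 r 0.0343 fill 1.0
rect xy 0.4829 -0.2743 wh 0.065 0.061 ang 18.4 circ 0.4833 -0.2736 r 0.0343 fill 0.88
rect xy 0.4632 -0.1676 wh 0.036 0.036 ang 26.6 circ 0.462 -0.1659 r 0.02 fill 0.61
rect xy 0.4516 0.0708 wh 0.048 0.048 ang 63.4 circ 0.4518 0.0709 r 0.0252 fill 1.0
```

View pics/side9.png

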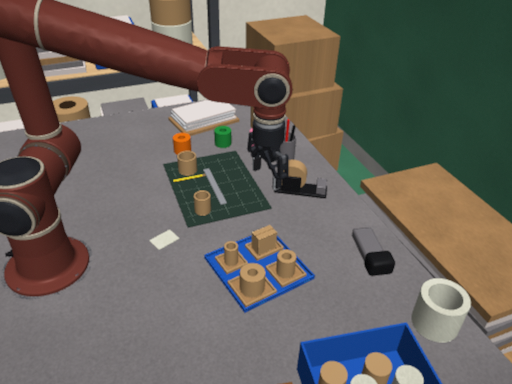

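All four items stand in their frames, within about 2 mm of centre: the large roll (252,281), medium roll (286,265), small roll (231,254) and carton (264,241). The cores haven't moved, and the gripper is clear.

```bash
python3 -c "
from station import ctrl
print(ctrl.finish_job())"
```

```text
the job is handed in; nothing more can be done
None
```

The job is handed in at about 29 s on the robot's clock: all three rolls and the carton stand in their own frames within about 2 mm of centre, and both cores are where they began; the hand-in returned no verdict.

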